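# Shut the long slide box and fold its hasp

### The job

The long slide box on the microscope bench is finished with: push its open lid over with your fingertips, without slamming it, and press it fully shut, then push the hasp on its front down and in until it lies flat against the box. Only push - do not pick the box up, tilt it or shove it along the bench. The short slide box is still in use, so leave its lid open, and leave it and everything else on the bench where it is.

Things in the scene. Friction and masses are not known exactly. Their poses are not given: they have to be found in the camera images.
- long_box: The long slide box to be shut: white plastic, full of upright glass slides, about 0.5 kg, loose on the bench. Base 96 mm deep (its x), 210 mm long (its y), 24 mm high; 37 mm high with the lid shut. Origin: centre of the underside. Its -x side is the front (hasp side, towards the robot); the lid is hinged on its +x (rear) side; z is up.
- long_box_lid (a joint): Lid angle of the long box, rad: 0 = fully shut, 1.57 = straight up, to 2.05 = leaning back. Lid: upturned tray 96 mm deep, 210 long, 12 high, swinging about an axis along the box's y at box x = +48, z = 25 mm. Stiff hinge: it stays where it is left, about 1 N at its free edge moves it, and it does not spring back from its stop at 0.
- long_box_lid_edge (a point): Middle of the free edge of the long box's lid, on its outer face (the top face when shut): 96 mm from the hinge line and 12 mm outwards. With the lid shut it is the top front edge of the box, 37 mm up. The hasp hangs next to it.
- long_box_hasp (a joint): Hasp angle of the long box, rad, relative to the lid: 0 = flat down against the box's front (fastened), 1.57 = sticking straight out in the plane of the lid, to 2.0 = bent further outwards (upwards when the lid is shut). It stays where left; 0.6 N at its tip moves it. Press it down close to the box first, then in: pushed level while it sticks out, it jams.
- long_box_hasp_tip (a point): Middle of the free end of the long box's hasp: grey plastic tab 36 mm wide (along the box's y), 26 long, 3 thick with a 2 mm thumb rib, hinged on the middle of the lid's front wall (with the lid shut: at box x = -49, z = 34 mm). Folded flat with the lid shut, its end is 8 mm above the bench.
- short_box: The short slide box, still in use: same make and cross-section as the long one but 112 mm long (its y), 0.3 kg, loose, with its own open lid and hasp. Origin: centre of the underside, axes as for the long box. To be left alone.
- short_box_lid (a joint): Lid angle of the short box, rad: 0 = shut, 1.57 = straight up. It must stay open as it is.
- short_box_lid_edge (a point): Middle of the free edge of the short box's lid, on its outer face, 96 mm from its hinge. To be left alone.
- oil_bottle: Small amber immersion oil bottle, 28 mm diameter, 72 mm high, standing beside one end of the long box. Origin: centre of the underside. Bystander.
- staining_jar: Glass staining jar with white screw cap, 58 mm square foot, 98 mm high, behind the short box. Origin: centre of the underside. Bystander.
- marker: Lab marker pen lying in front of the short box, 130 mm long along its x, 14 mm thick. Origin: underside of its middle. Bystander.
- petri_dish: Covered clear petri dish, 90 mm diameter, 15 mm high. Origin: centre of the underside. Bystander.
- tissue_box: Cardboard box of lens tissues, 75 by 115 by 42 mm (its x, y, z), with a tissue showing 17 mm above the top. Origin: centre of the underside. Bystander.
- forceps: Steel forceps lying flat, 122 mm long along their x, 21 mm wide, 6 mm thick. Origin: underside of the middle. Bystander.
Not all that is in view belongs to the job. Leave any orange or red look-alike of the long_box alone.

How it is judged (in metres and radians):
On the way, in this order (a step that is already met when the one before it is completed fails the run):
1. the long box's lid is pushed fully shut while the hasp is still unfolded (value of joint long_box_lid below 0.035 rad), for 0.2 s.
2. the hasp is folded flat against the front of the shut box (value of joint long_box_lid below 0.035 rad and value of joint long_box_hasp below 0.15 rad), for 0.2 s.
At the end, for the whole second after the job is handed in: The long box's lid is shut (within 0.035 rad, 3 mm at its edge) and its hasp folded flat (within 0.15 rad, 4 mm at its tip), the box at rest flat on the bench within 30 mm of where it stood; the short box's lid is still open and that box within 20 mm of its place (all of step 2 and distance of long_box from where it was at the start of the episode below 0.03 m and angle between long_box's own z axis and vertical below 0.05 rad and linear speed of long_box below 0.02 m/s and value of joint short_box_lid above 1.2 rad and distance of short_box from where it was at the start of the episode below 0.02 m); the robot touches nothing.
It fails at once if the long box's lid is slammed (swings shut faster than 4 rad/s) (velocity of joint long_box_lid below -4 rad/s).
It fails at once if the long box is lifted off the bench (15 mm) or tilted (0.2 rad) (height (world z) of long_box above 0.015 m or angle between long_box's own z axis and vertical above 0.2 rad).
It fails at once if the long box is shoved more than 35 mm along the bench (distance of long_box from where it was at the start of the episode above 0.035 m).
It fails at once if the short box is moved more than 20 mm, or its lid edge more than 25 mm (distance of short_box from where it was at the start of the episode above 0.02 m or distance of short_box_lid_edge from where it was at the start of the episode above 0.025 m).
It fails at once if a bystander is moved more than 25 mm, or the bottle or jar tipped (0.4 rad) (distance of any of oil_bottle, staining_jar, marker, petri_dish, tissue_box, forceps from where it was at the start of the episode above 0.025 m or angle between any of oil_bottle, staining_jar's own z axis and vertical above 0.4 rad).
It also fails if it takes over 45 s, if anything falls off the work surface, if the arm or the gripper's body presses on something with over 40 N, if the wrist force passes 120 N, or if a joint passes its speed limit or range.

### The arm

A 6-joint arm with a two-finger parallel gripper is mounted at the origin on the work surface. World frame = base frame: x ahead of the robot, y to its left, z up, the work surface at z = 0. Lengths are in mm, angles in rad, forces in N, time in s.
With the tool pointing down it reaches from about 350 to 975 mm from the base axis. Payload 4.9 kg.
Tool frame: the origin (TCP) lies at the very end of the fingers, on their centre line; the grasp point (between the pads) lies behind it (env.tcp_to_grasp is the z of the grasp point in the tool frame, in mm); z points along the fingers, y is the line along which they close (so a half turn about z gives the same grasp; the last joint's range is limited). The gripper opens to 85 mm and grips with 20 to 120 N. Pads are 22 mm wide; open, the fingers measure 114 mm over their backs; the gripper's body (76 mm by 85 mm) begins 54 mm behind the grasp point. The pads swing forward as they close: fully open they stand 13 mm farther back than shut.
Start: joints at [-1.356, 0.053, 1.613, -0, 1.476, -0.119], TCP at [204.766, -590.485, 207.604] pointing down, gripper open.
Joint ranges: [-3.01, 3.01], [-1.01, 2.22], [0.06, 2.58], [-1.02, 4.17], [0.09, 2.62], [-3.14, 3.14]. Speed limits (rad/s): [2.57, 2.57, 3.14, 3.14, 3.14, 3.14].

### API

Orientations are given as [roll, pitch, yaw] about the fixed x, y, z axes, in that order (R = Rz(yaw) Ry(pitch) Rx(roll)).
In Python, from cell import env gives the robot as it stands.
- The arm moves only by the tool play_rows, never from a script. Its argument "motion" is a list that holds one entry, the list of rows, each a list of 4 numbers: the shift along the tool's x, y, z in mm, then the turn about the tool's z in rad. In form: [[[dx, dy, dz, yaw], ...]]. A call has 1 to 12 rows; each row is the pose to reach, as a shift and turn from the pose commanded when the call began, along the tool's axes at that moment; what a row does not reach only later rows make up. A row lasts 1/8 s, in which the tool goes at most 62.5 mm and 10.7 degrees, less where a joint would pass 70% of its speed; a pose out of reach is approached as far as the arm can. A call with a gripper value outside its range is refused whole. "gripper" is the opening, from 0 (shut) to 1 (fully open), set as the call begins (left out, the last holds). The fingers move at their own pace and stop on an object; the grip force is fixed at half the most. Time passes only in rows, so rows that repeat a pose let the fingers close. It gives the time, the measured TCP pose, the force, the opening and the grip force at its end, in the units of the state.
- env.get_obs(): the state, without advancing time (a new reading comes with each control period).
- env.camera(name): name is "side" or "top"; returns the picture (480x640x3 uint8, red, green, blue); there is no depth.
- env.camera_params(name): a dict with "mtx" (3x3 intrinsics, pixels), "D" ([k1, k2, p1, p2, k3] as OpenCV has them; the pictures are not rectified), "rvec" (rotation vector, rad) and "tvec" (3), from world to camera coordinates, as OpenCV has them. Camera axes: x right, y down, z forward; pixel columns grow to the right and rows downward; lengths in mm; the calibration is good to about 2 mm. A picture is of the moment at which its call begins. camera_params takes no time and is no camera call.
- env.hand_in(): hands the job in; it is judged then, once.
Trained networks look in the newest picture that a camera, given by its name, has taken for a name from the list of things; names that differ only in an ending like _2 or _b are one class to them, and where a whole thing is asked for, a point or a joint stands for the part that bears it (a point fixed in the world has none). Each returns a list of dicts, best first, with "conf" (0 to 1); they miss things now and then, are a little off and sometimes report something else, mostly with a low value. They report only what shows in the picture. A call takes as long as a camera call. They do not tell look-alikes from the thing itself.
- env.search_frame(query, camera): "extent" ([left, top, right, bottom] in pixels, round what is visible of it).
- env.mark_of(query, camera): "uv" ([column, row] in pixels: a listed point, or the origin of a listed thing).
The state is a dict: "time": time; "qpos": joint angles; "joint_velocities": joint speeds; "tau": joint torques, N m; "eef_pos": TCP position; "eef_rot": TCP orientation; "wrist_force": force on the tool from outside, world axes, zero at the start; "moment": the same for the moment, N m; "finger_gap": opening from 0.0 (shut) to 1.0 (fully open); "grasp_force": force on a finger pad.
Only numpy, scipy, OpenCV 4.12 (cv2) and the standard library are available. Lean on these libraries where they do the work, as an engineer would, in place of code of your own. Each camera call takes 0.05 s, during which the arm holds its last target. There are 200 camera calls.

## Working session

There is one attempt and no reset: what is moved stays moved. The work goes in short steps, Python scripts to look and compute and a tool call to move; the robot and the scene stay as the last step left them, time stands still between calls to the robot, and variables do not carry over. Pictures are saved under pics/ and viewed, at most 10 in all, crops included, and the job is handed in when it is done.

Besides the shell and the picture viewer there is one more tool, called after "Emit:" as name(argument=value, ...), one argument or row to a line, values as JSON. play_rows: Moves the arm, as the interface text tells. Its arguments: {"type":"object","properties":{"motion":{"type":"array","items":{"type":"array","items":{"type":"array","items":{"type":"number"}}}},"gripper":{"type":"number"}},"required":["motion"]}

```bash
mkdir -p pics; ls
cat > h.py <<'E'
import numpy as np, cv2
from cell import env
def snap(c,f):
    im=env.camera(c); cv2.imwrite('pics/'+f,cv2.cvtColor(im,cv2.COLOR_RGB2BGR)); return im
def P(c):
    p=env.camera_params(c); return [np.array(p[k],float) for k in('mtx','D','rvec','tvec')]
def ray(c,uv):
    K,D,r,t=P(c); R=cv2.Rodrigues(r)[0]; n=cv2.undistortPoints(np.array([[uv]],float),K,D)[0,0]
    return (-R.T@t.ravel()), R.T@np.array([n[0],n[1],1])
def atz(c,uv,z):
    o,d=ray(c,uv); return o+d*(z-o[2])/d[2]
def proj(c,X):
    K,D,r,t=P(c); return cv2.projectPoints(np.array(X,float).reshape(-1,3),r,t,K,D)[0][:,0]
def tri(u1,u2,c1='top',c2='side'):
    A=np.zeros((3,3));b=np.zeros(3)
    for c,u in((c1,u1),(c2,u2)):
        o,d=ray(c,u); d/=np.linalg.norm(d); M=np.eye(3)-np.outer(d,d); A+=M;b+=M@o
    return np.linalg.solve(A,b)
E
python3 - <<'E'
from h import *
for c in('top','side'):
    snap(c,c+'1.png'); 
    for q in('long_box','long_box_lid_edge','long_box_hasp_tip','short_box','short_box_lid_edge','oil_bottle'):
        print(c,q,[(np.round(m['uv']),round(m['conf'],2)) for m in env.mark_of(q,c)][:3])
    K,D,r,t=P(c); print((-cv2.Rodrigues(r)[0].T@t.ravel()).round())
print(env.tcp_to_grasp, env.get_obs()['eef_rot'])
E
```

```text
pics
top long_box [(array([202., 354.]), 0.92), (array([410., 240.]), 0.75), (array([440., 352.]), 0.59)]
top long_box_lid_edge [(array([178., 375.]), 0.9), (array([412., 191.]), 0.69), (array([430., 369.]), 0.67)]
top long_box_hasp_tip [(array([411., 186.]), 0.66), (array([180., 369.]), 0.56), (array([430., 372.]), 0.43)]
top short_box [(array([240., 234.]), 0.8), (array([143., 237.]), 0.5)]
top short_box_lid_edge []
top oil_bottle [(array([415., 191.]), 0.55)]
[ 363.  -10. 1056.]
side long_box [(array([320., 198.]), 0.69), (array([423., 371.]), 0.62), (array([418., 189.]), 0.56)]
side long_box_lid_edge [(array([438., 184.]), 0.86), (array([283., 162.]), 0.83), (array([442., 379.]), 0.72)]
side long_box_hasp_tip [(array([279., 150.]), 0.49), (array([433., 196.]), 0.45)]
side short_box [(array([283., 319.]), 0.8), (array([335., 235.]), 0.19)]
side short_box_lid_edge [(array([241., 273.]), 0.65)]
side oil_bottle []
[386. 818. 892.]
-18.700000000000003 [3.14150932e+00 1.31867687e-05 3.33787469e-01]
```

View pics/top1.png

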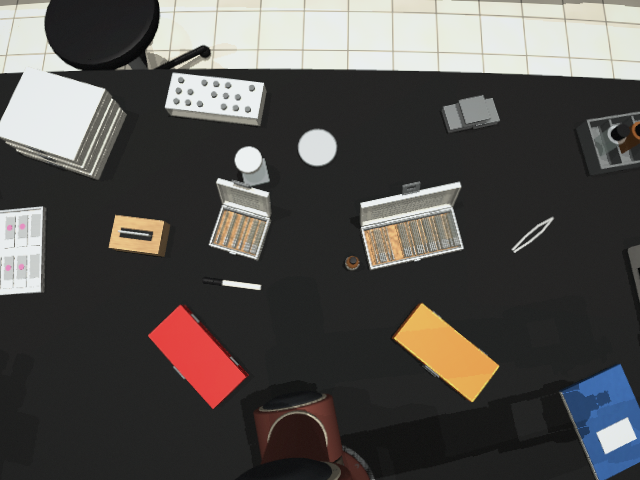

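View pics/side1.png

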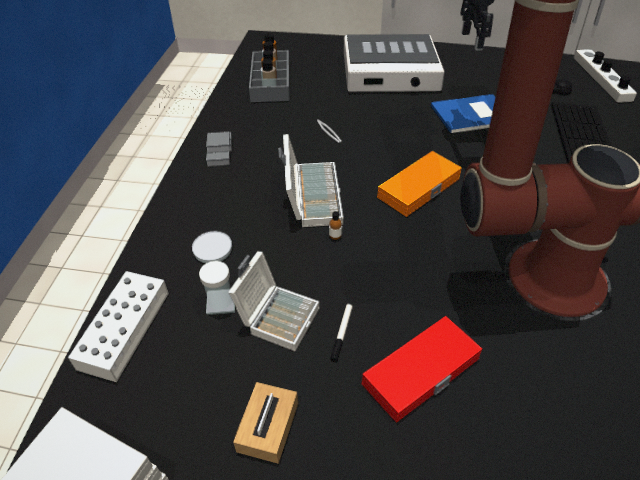

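The top view shows a white long box with its lid open at (412,225). There are two closed look-alikes, red at (197,357) and orange at (445,352). The short white box is at (240,230) and the oil bottle at (352,263). The white long box with the open lid fits the description. I'll enlarge it to confirm.

Run:
```python
import cv2,numpy as np
a=cv2.imread('pics/top1.png')[170:280,340:480]; b=cv2.imread('pics/side1.png')[125:250,265:365]
a=cv2.resize(a,None,fx=3,fy=3,interpolation=cv2.INTER_CUBIC);b=cv2.resize(b,None,fx=3.6,fy=3.6,interpolation=cv2.INTER_CUBIC)
o=np.zeros((460,790,3),np.uint8);o[:a.shape[0],:a.shape[1]]=a;o[:b.shape[0],425:425+b.shape[1]]=b
cv2.imwrite('pics/crop1.png',o)
```

```text
(no output)
```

View pics/crop1.png

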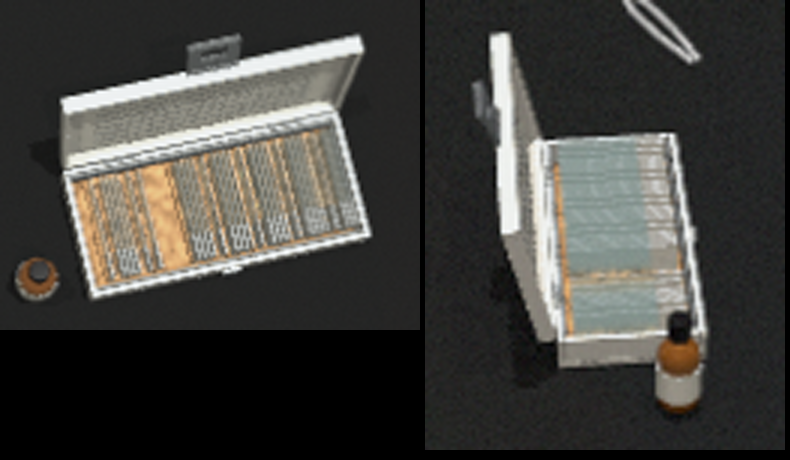

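```bash
cat >> h.py <<'E'
def boxpt(p,kind,y):
    x0,y0,yaw,a,hh=p; d=np.array([-np.cos(a),np.sin(a)]); n=np.array([np.sin(a),np.cos(a)]); H=np.array([48,25.])
    if kind=='lo': q=H+96*d+12*n
    elif kind=='li': q=H+96*d
    elif kind=='tip':
        # hasp: hh=0 along -n (down when shut), 1.57 along d
        q=H+97*d+9*n+26*(np.sin(hh)*d-np.cos(hh)*n)
    else: q=np.array(kind,float)
    c,s=np.cos(yaw),np.sin(yaw); return np.array([x0+c*q[0]-s*y,y0+s*q[0]+c*y,q[1]])
E
cat > fit.py <<'E'
from h import *
from scipy.optimize import least_squares
T=lambda u,v:(340+u/3,170+v/3); S=lambda u,v:(265+(u-425)/3.6,125+v/3.6)
obs=[('top',T(90,292),(-48,24),105),('top',T(369,235),(-48,24),-105),('top',T(62,101),'lo',105),('top',T(362,38),'lo',-105),
('top',T(64,110),'li',105),('top',T(362,48),'li',-105),('top',T(215,38),'tip',0),
('side',S(676,135),(-48,24),-105),('side',S(705,329),(-48,24),105),('side',S(492,35),'lo',-105),('side',S(510,35),'li',-105),
('side',S(500,232),'lo',105),('side',S(520,230),'li',105),('side',S(560,342),(48,24),105),('side',S(482,103),'tip',0)]
f=lambda p:np.concatenate([proj(c,boxpt(p,k,y))[0]-u for c,u,k,y in obs])
r=least_squares(f,[520,-80,.2,1.6,1.6],loss='soft_l1')
print(r.x.round(3)); print(f(r.x).reshape(-1,2).round(1).tolist())
for k,y in(('lo',0),('lo',105),('lo',-105),('tip',0),((-48,24),0)): print(k,y,boxpt(r.x,k,y).round())
print('bottle',atz('top',(352,262),72).round(), 'jar',atz('top',(248,160),98).round())
o=env.get_obs(); print(o['eef_pos'],o['finger_gap'],o['time'])
E
python3 fit.py
```

```text
[ 5.55931e+02 -1.85876e+02  2.28000e-01  1.77500e+00  1.90800e+00]
[[-0.1, 1.1], [-0.2, 0.3], [-0.9, -1.5], [-1.4, -1.0], [-0.3, 0.7], [0.4, 0.8], [-1.1, 0.8], [0.0, -1.4], [0.2, 0.1], [0.2, -0.7], [-0.1, -1.8], [0.2, -0.3], [-0.1, -0.9], [-0.8, -1.1], [-1.2, -1.7]]
lo 0 [ 633. -168.  117.]
lo 105 [609. -66. 117.]
lo -105 [ 657. -270.  117.]
tip 0 [ 643. -166.  140.]
(-48, 24) 0 [ 509. -197.   24.]
bottle [493. -53.  72.] jar [703. 170.  98.]
[ 204.7738281  -590.50177795  207.66297561] 0.9958933889084873 0.7
```

The white box with the open lid and raised hasp is the right one. The fit gives it at about (556,-186), yaw 0.228, lid 1.775 rad. I'll move behind the lid with the fingers shut, off-centre to miss the hasp.

Emit:
play_rows(
  motion=[
    [[52, -20, 0, 0.106], [105, -40, 0, 0.106], [156, -59, 0, 0.106], [208, -78, 0, 0.106], [260, -98, 0, 0.106], [312, -117, 0, 0.106], [364, -136, 0, 0.106], [416, -156, 0, 0.106], [468, -175, 0, 0.106], [520, -195, 0, 0.106], [564, -211, 0, 0.106], [564, -211, 0, 0.106]],
  ],
  gripper=0,
)

```text
time: 2.2
eef_pos: [670.2, -203.8, 207.1]
eef_rot: [-3.141, -0.0, 0.232]
wrist_force: [-0.6, -0.5, 0.2]
finger_gap: -0.004
grasp_force: 0.0
```

Run:
```python
from h import *
o=env.get_obs(); print(o['eef_pos'],o['eef_rot'],o['wrist_force'],o['time'])
b=snap('side','s2.png'); print(proj('side',[669,-206,0]))
cv2.imwrite('pics/c2.png',cv2.resize(cv2.cvtColor(b[60:260,200:460],cv2.COLOR_RGB2BGR),None,fx=3,fy=3))
```

```text
[ 670.24960383 -203.83835009  207.10428674] [-3.14106930e+00 -9.85089829e-07  2.31858961e-01] [-0.64153717 -0.54819596  0.23455998] 2.2
[[276.53724958 186.28504912]]
```

View pics/c2.png

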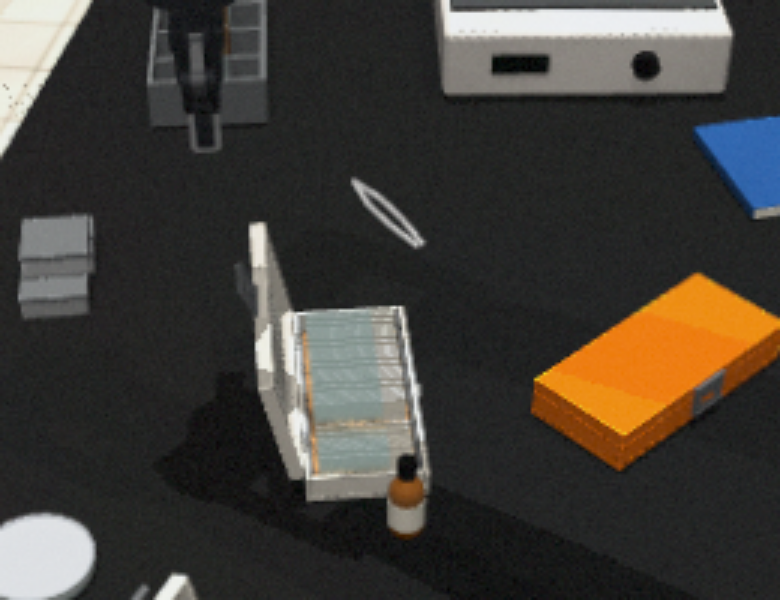

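The fingers are behind and clear of the lid: the tip is at crop (205,150), the lid edge at about (260,225). Next I lower and start pushing.

Emit:
play_rows(
  motion=[
    [[0, 0, 40, 0], [0, 0, 80, 0], [0, 0, 101, 0], [-5, 0, 101, 0], [-12, 0, 101, 0], [-19, 0, 100, 0], [-25, 0, 99, 0], [-31, 0, 98, 0], [-37, 0, 98, 0], [-42, 0, 98, 0], [-42, 0, 98, 0]],
  ],
)

```text
time: 3.62
eef_pos: [627.2, -215.9, 109.4]
eef_rot: [-3.141, 0.0, 0.228]
wrist_force: [-0.3, -0.6, -0.6]
finger_gap: -0.005
grasp_force: 0.0
```

Run:
```python
from h import *
s=85
e=env.get_obs()['eef_pos'];x0=.974*(e[0]-555.9)+.226*(e[1]+185.9); print(e,x0)
for a in np.linspace(1.5,0,22): print(round(a,2), round(48-s*np.cos(a)+12*np.sin(a)+11-x0), round(e[2]-(25+s*np.sin(a)+12*np.cos(a))))
```

```text
[ 627.22251645 -215.855557    109.43094952] 62.698175139297625
1.5 2 -1
1.43 -4 -1
1.36 -10 -1
1.29 -16 -1
1.21 -22 1
1.14 -28 2
1.07 -34 4
1.0 -40 6
0.93 -45 9
0.86 -50 12
0.79 -55 16
0.71 -60 20
0.64 -65 24
0.57 -69 28
0.5 -73 33
0.43 -76 38
0.36 -79 43
0.29 -82 49
0.21 -84 55
0.14 -86 60
0.07 -88 66
0.0 -89 72
```

Emit:
play_rows(
  motion=[
    [[-5, 0, 0, 0], [-10, 0, 0, 0], [-16, 0, 0, 0], [-22, 0, 1, 0], [-28, 0, 2, 0], [-34, 0, 4, 0], [-40, 0, 6, 0], [-45, 0, 9, 0], [-50, 0, 12, 0], [-55, 0, 16, 0]],
  ],
)

```text
time: 4.88
eef_pos: [573.8, -228.3, 93.4]
eef_rot: [3.142, -0.0, 0.228]
wrist_force: [0.2, -0.5, 0.2]
finger_gap: -0.001
grasp_force: 0.0
```

Run:
```python
from h import *
b=snap('side','s3.png');t=snap('top','t3.png'); f=lambda i:cv2.resize(cv2.cvtColor(i,cv2.COLOR_RGB2BGR),None,fx=3,fy=3)
cv2.imwrite('pics/c3.png',np.hstack([f(b[100:250,240:370]),f(t[150:300,350:480])]))
```

```text
(no output)
```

View pics/c3.png

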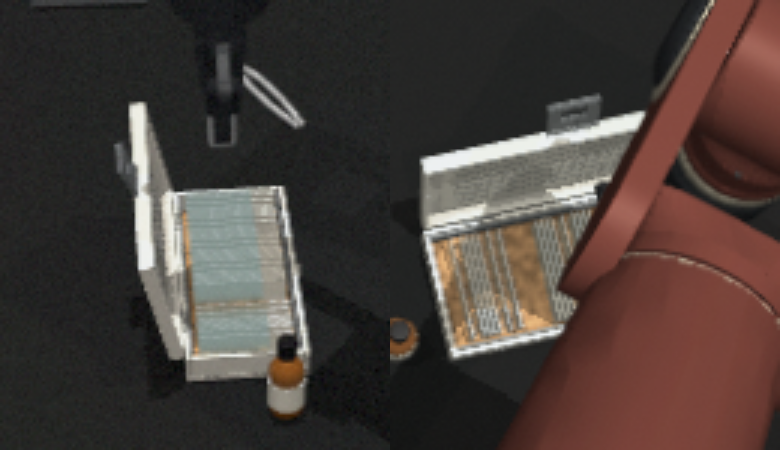

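Run:
```python
from h import *
e=env.get_obs()['eef_pos']; print(proj('side',e),proj('top',e),'seen side',(240+222/3,100+145/3), atz('side',(314,148.3),e[2]))
p=[555.9,-185.9,.228,1.775,1.9]
for c in('side','top'): print(c,[proj(c,boxpt(p,k,y))[0].round().tolist() for k,y in(('lo',105),('lo',-105),((-48,24),105),((-48,24),-105))])
K,D,r,t=P('side');print(K,D)
```

```text
[[314.56195301 154.84013248]] [[437.34149795 223.52666784]] seen side (314.0, 148.33333333333334) [ 578.88535351 -254.19526477   92.76076727]
side [[286.0, 189.0], [284.0, 134.0], [343.0, 216.0], [335.0, 161.0]]
top [[360.0, 202.0], [459.0, 182.0], [370.0, 268.0], [463.0, 249.0]]
[[543.39308661   0.         321.72387745]
 [  0.         543.39308661 236.36031404]
 [  0.           0.           1.        ]] [-0.11407575  0.          0.          0.          0.        ]
```

Run:
```python
from h import *
print(proj('side',[670.2,-203.8,207.1]), proj('side',[204.8,-590.5,207.6]))
a=cv2.imread('pics/s3.png')[90:180,270:370];b=cv2.imread('pics/s2.png')[60:130,230:330]; d=cv2.imread('pics/side1.png')[0:80,440:520]
f=lambda i:cv2.resize(np.clip(i.astype(float)*3,0,255).astype(np.uint8),(390,390),interpolation=cv2.INTER_CUBIC)
cv2.imwrite('pics/c4.png',np.hstack([f(a),f(b)]))
```

```text
[[269.85719098 117.27491537]] [[469.59014654  53.65310946]]
```

View pics/c4.png

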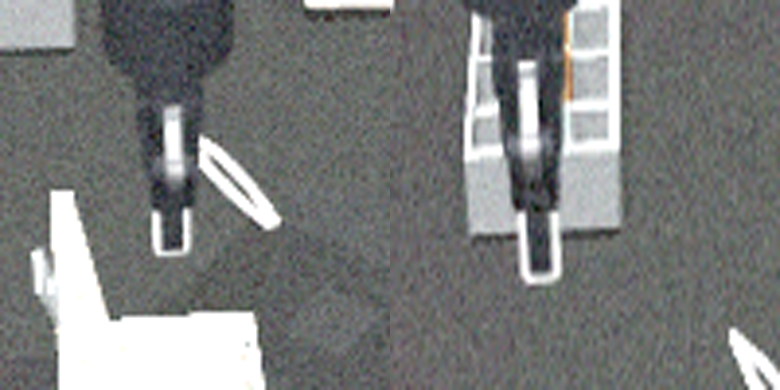

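The tip shows about 6 px higher than the TCP projects, in both pictures. The lid wasn't touched, so the fingers passed over it. I'll work out the offset that matches.

Run:
```python
from h import *
for e,uv in(([573.8,-228.3,93.4],(314.1,148.8)),([670.2,-203.8,207.1],(268.5,110.8))):
    for dz in(0,5,10,15,20): print(dz,proj('side',np.array(e)+[0,0,dz])[0].round(1),uv)
# whole-thing check: network
for c in('side','top'): print([(m['uv'],m['conf']) for m in env.mark_of('long_box_lid_edge',c)][:3])
```

```text
0 [314.3 154.6] (314.1, 148.8)
5 [314.3 152.9] (314.1, 148.8)
10 [314.2 151.2] (314.1, 148.8)
15 [314.2 149.5] (314.1, 148.8)
20 [314.2 147.9] (314.1, 148.8)
0 [269.9 117.3] (268.5, 110.8)
5 [269.7 115.4] (268.5, 110.8)
10 [269.5 113.5] (268.5, 110.8)
15 [269.4 111.6] (268.5, 110.8)
20 [269.2 109.7] (268.5, 110.8)
[([438.8, 187.1], 0.9), ([441.2, 378.8], 0.68), ([281.5, 160.7], 0.58)]
[([413.2, 189.6], 0.81), ([178.6, 372.1], 0.61), ([532.1, 234.1], 0.42)]
```

The offset is about +17 mm in z: the fingers really end near the grasp point. I'll go back over the lid and come down lower.

Emit:
play_rows(
  motion=[
    [[0, 0, -40, 0], [0, 0, -75, 0], [35, 0, -75, 0], [70, 0, -75, 0], [101, 0, -75, 0], [101, 0, -40, 0], [101, 0, -5, 0], [101, 0, 12, 0], [95, 0, 12, 0], [88, 0, 12, 0], [82, 0, 12, 0]],
  ],
)

```text
time: 6.45
eef_pos: [654.5, -210.5, 83.9]
eef_rot: [3.139, -0.003, 0.228]
wrist_force: [1.4, 0.2, 1.2]
finger_gap: 0.002
grasp_force: 0.7
```

Emit:
play_rows(
  motion=[
    [[-5, 0, 0, 0], [-10, 0, 0, 0], [-15, 0, 0, 0], [-20, 0, 0, 0], [-25, 0, -3, 0], [-30, 0, -6, 0]],
  ],
)

```text
time: 7.2
eef_pos: [624.1, -216.4, 87.4]
eef_rot: [-3.141, 0.001, 0.228]
wrist_force: [0.8, 0.1, -0.7]
finger_gap: -0.002
grasp_force: 0.4
```

Run:
```python
from h import *
b=snap('side','s5.png');t=snap('top','t5.png'); f=lambda i:cv2.resize(cv2.cvtColor(i,cv2.COLOR_RGB2BGR),None,fx=3,fy=3)
cv2.imwrite('pics/c5.png',np.hstack([f(b[100:250,240:370]),f(t[150:300,350:480])]))
```

```text
(no output)
```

View pics/c5.png

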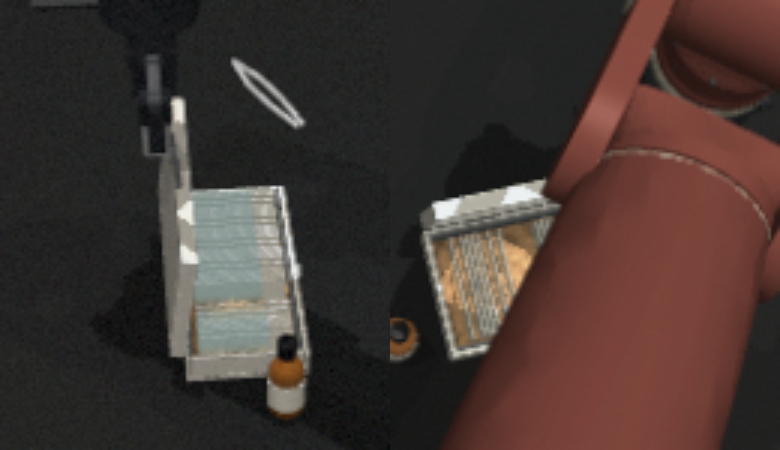

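The lid is now moving, at about 1.4 rad and 1 N. I'll follow its arc down.

Run:
```python
from h import *
s=78;x0=48-s*np.cos(1.42)+12*np.sin(1.42);z0=25+s*np.sin(1.42)+12*np.cos(1.42)
for a in np.linspace(1.42,0,23)[1:]: print(round(a,2), round(48-s*np.cos(a)+12*np.sin(a)-x0), round(z0-(25+s*np.sin(a)+12*np.cos(a))))
```

```text
1.36 -5 0
1.29 -10 1
1.23 -15 1
1.16 -20 3
1.1 -25 4
1.03 -30 6
0.97 -34 8
0.9 -39 10
0.84 -43 13
0.77 -48 16
0.71 -51 19
0.65 -55 22
0.58 -59 26
0.52 -62 30
0.45 -65 34
0.39 -68 38
0.32 -70 43
0.26 -72 47
0.19 -74 52
0.13 -76 57
0.06 -77 62
0.0 -78 67
```

Emit:
play_rows(
  motion=[
    [[-5, 0, 0, 0], [-10, 0, 1, 0], [-15, 0, 1, 0], [-20, 0, 3, 0], [-25, 0, 4, 0], [-30, 0, 6, 0], [-34, 0, 8, 0], [-39, 0, 10, 0], [-43, 0, 13, 0], [-48, 0, 16, 0], [-51, 0, 19, 0], [-55, 0, 22, 0]],
  ],
)

```text
time: 8.8
eef_pos: [570.9, -228.9, 65.4]
eef_rot: [-3.142, -0.0, 0.228]
wrist_force: [-0.0, -1.1, 1.2]
finger_gap: -0.0
grasp_force: 0.3
```

Emit:
play_rows(
  motion=[
    [[-4, 0, 4, 0], [-7, 0, 8, 0], [-10, 0, 12, 0], [-13, 0, 16, 0], [-15, 0, 21, 0], [-17, 0, 25, 0], [-19, 0, 30, 0], [-21, 0, 34, 0]],
  ],
)

```text
time: 9.8
eef_pos: [550.5, -233.6, 31.2]
eef_rot: [-3.141, -0.0, 0.228]
wrist_force: [0.5, 0.1, 0.4]
finger_gap: 0.0
grasp_force: 0.2
```

Emit:
play_rows(
  motion=[
    [[-1, 0, 3, 0], [-2, 0, 6, 0], [-2, 0, 8, 0], [-2, 0, 10, 0], [-2, 0, 11, 0], [-2, 0, 12, 0]],
  ],
)

```text
time: 10.55
eef_pos: [548.8, -234.1, 19.6]
eef_rot: [3.142, -0.0, 0.228]
wrist_force: [-0.6, -0.1, -0.1]
finger_gap: 0.003
grasp_force: 0.2
```

Emit:
play_rows(
  motion=[
    [[0, 0, 1, 0], [0, 0, 2, 0], [0, 0, 3, 0], [0, 0, 3, 0]],
  ],
)

```text
time: 11.05
eef_pos: [548.7, -234.1, 16.5]
eef_rot: [-3.141, -0.0, 0.228]
wrist_force: [0.6, -0.1, -0.9]
finger_gap: -0.001
grasp_force: 0.0
```

Emit:
play_rows(
  motion=[
    [[0, 0, 1, 0], [0, 0, 2, 0], [0, 0, 2, 0]],
  ],
)

```text
time: 11.42
eef_pos: [548.6, -234.1, 14.5]
eef_rot: [-3.141, 0.0, 0.228]
wrist_force: [-0.4, -0.5, 0.8]
finger_gap: 0.002
grasp_force: 0.0
```

Run:
```python
from h import *
b=snap('side','s6.png');t=snap('top','t6.png'); f=lambda i:cv2.resize(cv2.cvtColor(i,cv2.COLOR_RGB2BGR),None,fx=3,fy=3)
cv2.imwrite('pics/c6.png',np.hstack([f(b[100:250,240:370]),f(t[150:300,350:480])]))
```

```text
(no output)
```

View pics/c6.png

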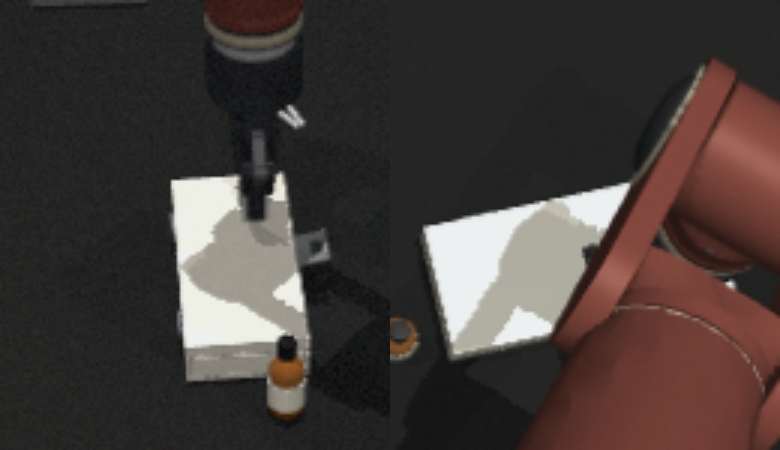

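The lid is nearly shut, with the hasp sticking out at crop (315,248). I'll keep pressing until the force rises.

Emit:
play_rows(
  motion=[
    [[0, 0, 1, 0], [0, 0, 2, 0], [0, 0, 2, 0]],
  ],
)

```text
time: 11.9
eef_pos: [548.8, -234.2, 13.3]
eef_rot: [-3.142, 0.0, 0.228]
wrist_force: [-2.2, 0.7, 5.6]
finger_gap: -0.001
grasp_force: 2.6
```

Emit:
play_rows(
  motion=[
    [[0, 0, 1, 0], [0, 0, 2, 0], [0, 0, 2, 0]],
  ],
)

```text
time: 12.28
eef_pos: [548.8, -234.3, 13.1]
eef_rot: [-3.141, 0.001, 0.228]
wrist_force: [-7.5, 2.2, 15.3]
finger_gap: -0.001
grasp_force: 7.6
```

The lid is down: the force climbs steeply with no further travel. I'll lift, move over the hasp and take a look.

Emit:
play_rows(
  motion=[
    [[0, 0, 0, 0], [0, 0, 0, 0], [0, 0, -15, 0], [0, 0, -45, 0], [-25, -22, -45, 0], [-51, -45, -45, 0], [-51, -45, -45, 0]],
  ],
)

```text
time: 13.15
eef_pos: [487.2, -200.6, 54.9]
eef_rot: [-3.141, 0.001, 0.228]
wrist_force: [0.4, -0.7, -0.2]
finger_gap: 0.0
grasp_force: 0.0
```

Run:
```python
from h import *
b=snap('side','s7.png');t=snap('top','t7.png'); f=lambda i:cv2.resize(cv2.cvtColor(i,cv2.COLOR_RGB2BGR),None,fx=4,fy=4,interpolation=cv2.INTER_CUBIC)
cv2.imwrite('pics/c7.png',f(b[115:245,260:390]))
p=[555.9,-185.9,.228,0,1.9]
for k,y in(('lo',105),('lo',-105),((48,37),105),((48,37),-105),('tip',18),('tip',-18)): u=proj('side',boxpt(p,k,y))[0]; print(k,y,(u-[260,115])*4)
print((proj('side',env.get_obs()['eef_pos']+[0,0,23])[0]-[260,115])*4)
```

```text
lo 105 [332.45226594 389.55933982]
lo -105 [299.27780524 168.43517399]
(48, 37) 105 [166.05300196 399.00529973]
(48, 37) -105 [150.619202   176.18868717]
tip 18 [360.1604592 282.6736079]
tip -18 [353.66465277 244.9853616 ]
[349.82035396 216.01252077]
```

View pics/c7.png

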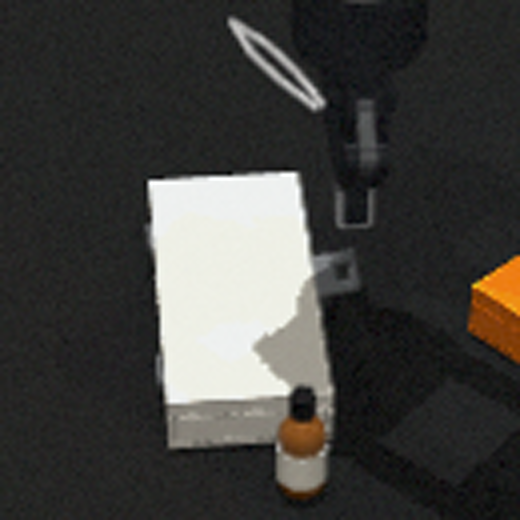

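The box hasn't moved and its corners match the shut-lid prediction. The hasp tip at crop (357,268) is below the finger. Next I press it down.

Emit:
play_rows(
  motion=[
    [[0, 0, 20, 0], [0, 0, 32, 0], [0, 0, 36, 0], [0, 0, 40, 0], [0, 0, 44, 0], [0, 0, 48, 0], [0, 0, 52, 0], [0, 0, 55, 0]],
  ],
)

```text
time: 14.25
eef_pos: [488.9, -201.8, 0.5]
eef_rot: [3.142, -0.0, 0.228]
wrist_force: [-0.3, 0.5, 0.8]
finger_gap: 0.002
grasp_force: 0.5
```

Emit:
play_rows(
  motion=[
    [[0, 0, 2, 0], [0, 0, 4, 0], [0, 0, 6, 0], [0, 0, 8, 0]],
  ],
)

```text
time: 14.75
eef_pos: [488.8, -201.8, -7.6]
eef_rot: [-3.142, 0.0, 0.228]
wrist_force: [-0.7, 0.2, 0.6]
finger_gap: -0.001
grasp_force: 0.3
```

Emit:
play_rows(
  motion=[
    [[1, 0, 1, 0], [2, 0, 2, 0], [3, 0, 2, 0], [4, 0, 2, 0], [4, 0, 2, 0]],
  ],
)

```text
time: 15.38
eef_pos: [492.6, -200.8, -9.6]
eef_rot: [-3.141, 0.0, 0.228]
wrist_force: [-1.5, -0.8, -0.8]
finger_gap: -0.001
grasp_force: 0.4
```

Run:
```python
from h import *
b=snap('side','s8.png'); f=lambda i:cv2.resize(cv2.cvtColor(i,cv2.COLOR_RGB2BGR),None,fx=6,fy=6,interpolation=cv2.INTER_CUBIC)
cv2.imwrite('pics/c8.png',np.clip(f(b[145:235,300:390]).astype(float)*1.6,0,255).astype(np.uint8))
```

```text
(no output)
```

View pics/c8.png

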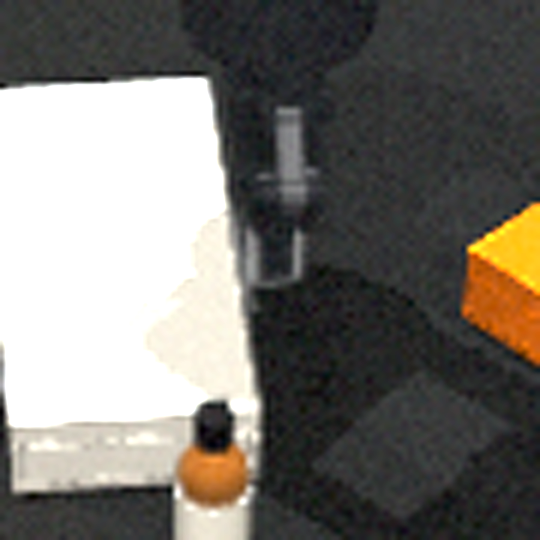

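The hasp is folded under the finger at crop (250,270) and close to the front. I'll push in slowly until the force rises.

Emit:
play_rows(
  motion=[
    [[1, 0, 0, 0], [1, 0, 0, 0]],
  ],
)

```text
time: 15.68
eef_pos: [493.7, -200.6, -9.4]
eef_rot: [-3.141, 0.0, 0.228]
wrist_force: [0.1, -0.6, -1.0]
finger_gap: -0.0
grasp_force: 0.4
```

Emit:
play_rows(
  motion=[
    [[1, 0, 0, 0], [1, 0, 0, 0]],
  ],
)

```text
time: 15.92
eef_pos: [494.7, -200.4, -9.4]
eef_rot: [-3.142, -0.0, 0.228]
wrist_force: [-0.6, -0.3, 0.2]
finger_gap: -0.001
grasp_force: 0.4
```

Emit:
play_rows(
  motion=[
    [[1, 0, 0, 0], [1, 0, 0, 0]],
  ],
)

```text
time: 16.18
eef_pos: [495.3, -200.3, -9.5]
eef_rot: [-3.141, 0.001, 0.228]
wrist_force: [-2.9, -0.0, 1.5]
finger_gap: 0.002
grasp_force: 1.8
```

Emit:
play_rows(
  motion=[
    [[1, 0, 0, 0], [2, 0, 0, 0], [2, 0, 0, 0], [2, 0, 0, 0], [2, 0, 0, 0]],
  ],
)

```text
time: 16.8
eef_pos: [497.7, -199.7, -9.4]
eef_rot: [-3.142, -0.0, 0.228]
wrist_force: [-2.1, -1.2, -0.4]
finger_gap: -0.002
grasp_force: 1.0
```

Emit:
play_rows(
  motion=[
    [[-10, 0, 0, 0], [-40, 0, 0, 0], [-40, 0, -50, 0], [-40, 0, -100, 0], [-50, 50, -120, 0], [-60, 100, -130, 0], [-70, 150, -130, 0], [-80, 200, -130, 0], [-80, 200, -130, 0]],
  ],
)

```text
time: 17.92
eef_pos: [464.4, -415.9, 121.1]
eef_rot: [3.14, -0.001, 0.224]
wrist_force: [0.1, -0.4, -0.0]
finger_gap: -0.001
grasp_force: 0.0
```

Run:
```python
from h import *
o=env.get_obs(); print(o['eef_pos'],o['wrist_force'])
imgs={c:snap(c,c+'9.png') for c in('side','top')}
for h in(0,.3,.8):
  p=[555.9,-185.9,.228,0,h]
  print(h,[proj(c,boxpt(p,'tip',0))[0].round(1).tolist() for c in('side','top')])
for c in('side','top'):
  for q in('long_box_hasp_tip','long_box_lid_edge','long_box'): print(c,q,[(np.round(m['uv'],1).tolist(),round(m['conf'],2)) for m in env.mark_of(q,c)][:3])
  print(proj(c,boxpt([555.9,-185.9,.228,0,0],'lo',0)),proj(c,[555.9,-185.9,0]))
# brightness profile along box x at y=0,z=20 outward from the front in side view
for y in(0,10,-10):
  for z in (20,):
    print(y,[int(imgs['side'][tuple(np.round(proj('side',boxpt([555.9,-185.9,.228,0,0],(x,z),y))[0][::-1]).astype(int))].mean()) for x in range(-40,-82,-3)])
a=cv2.cvtColor(imgs['side'],cv2.COLOR_RGB2GRAY); print(a[176:200:2,324:350])
```

```text
[ 464.44388714 -415.92483891  121.09444765] [ 0.12929788 -0.40026178 -0.01732485]
0 [[339.0, 192.1], [415.5, 259.9]]
0.3 [[342.1, 191.6], [416.4, 263.2]]
0.8 [[346.5, 189.3], [418.2, 267.7]]
side long_box_hasp_tip [([434.5, 193.3], 0.63), ([443.2, 389.4], 0.58), ([338.2, 187.6], 0.46)]
side long_box_lid_edge [([440.6, 377.6], 0.77), ([439.8, 187.0], 0.69), ([333.0, 187.1], 0.67)]
side long_box [([420.6, 185.6], 0.96), ([422.9, 369.9], 0.7), ([315.5, 194.7], 0.62)]
[[338.73736696 183.17293724]] [[319.30976592 195.65932284]]
top long_box_hasp_tip [([411.2, 237.3], 0.69), ([141.9, 237.3], 0.54), ([181.4, 372.4], 0.49)]
top long_box_lid_edge [([420.9, 255.6], 0.75), ([431.1, 369.1], 0.61), ([178.6, 375.5], 0.58)]
top long_box [([411.1, 239.1], 0.85), ([440.2, 353.3], 0.61), ([202.6, 354.3], 0.61)]
[[417.78884812 257.67027221]] [[409.75880258 239.28956523]]
0 [239, 240, 136, 81, 35, 30, 33, 35, 33, 30, 32, 34, 30, 33]
10 [239, 240, 145, 59, 31, 31, 31, 33, 29, 31, 31, 34, 31, 32]
-10 [239, 238, 173, 71, 34, 27, 34, 32, 31, 31, 31, 26, 34, 35]
[[237 240 240 239 241 239 239 238 237 238 238 
[... 562 characters left out ...]
72  35  26
   35  33  34  32  35  32  35  36]
 [239 240 239 239 239 240 239 239 240 240 240 239 240 218 156  82  35  30
   32  34  35  34  31  36  32  34]
 [240 240 239 239 239 239 239 239 239 239 239 240 239 239 134  49  37  37
   33  29  30  36  35  31  35  33]
 [239 240 240 239 240 240 239 240 239 239 240 240 239 239 167  74  33  32
   30  33  31  32  34  31  36  23]
 [239 239 240 239 239 240 240 239 239 240 241 238 239 238 222 121  36  33
   35  36  32  29  34  31  34  37]
 [239 240 239 240 239 240 239 240 240 239 239 239 239 240 240 139  46  34
   33  36  31  33  36  34  39  28]
 [240 240 238 240 238 239 240 239 239 240 240 239 241 240 240 144  42  32
   29  30  33  37  29  37  35  29]]
```

The hasp stands only about 2 px proud of the front in the side view. That fits its 5 mm thickness lying flat, and the box edges are where they were. The gripper is clear, so I'm handing in.

```bash
python3 -c "
from cell import env
print(env.hand_in())"
```

```text
the job is handed in; nothing more can be done
None
```

I pushed the long box's lid shut, folded its hasp flat against the front and handed the job in at about 18 s. The hand-in returned no verdict. By the camera and force readings the box slid only about 2 mm, and I planned no contact with the short box or anything else on the bench, though I didn't re-measure them at the end.

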